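# Dowel jig: fit the distance saddle and hold the rail home against the spring

### The arm

A 6-joint arm with a two-finger parallel gripper is mounted at the origin on a cart in front of the work surface, level with it; the furniture and walls round the work are solid. World frame = base frame: x ahead of the robot, y to its left, z up, the work surface at z = 0. Lengths are in mm, angles in rad, forces in N, time in s.
With the tool pointing down it reaches from about 275 to 725 mm from the base axis. Payload 5.6 kg.
Tool frame: the origin (TCP) lies between the finger pads; the fingertips stand 11 mm ahead of it and the grasp point (between the pads) lies 8 mm behind it; y points along the fingers, z is the direction in which the jaws open and shut, and the axes are right-handed (so a half turn about y gives the same grasp; the last joint's range is limited). The gripper opens to 85 mm and grips with 20 to 120 N. Pads are 22 mm wide; open, the fingers measure 114 mm over their backs; the gripper's body (76 mm by 85 mm) begins 54 mm behind the grasp point. The pads swing forward as they close: fully open they stand 13 mm farther back than shut.
Start: joints at [1.546, 0.255, 0.108, 0, -1.424, -0.285], TCP at [167.65, 523.819, 242.283] pointing down, gripper open.
Joint ranges: [-2.95, 2.95], [-1.21, 1.97], [-1.09, 1.5], [-2.87, 1.71], [-2.94, -0.07], [-3.05, 3.05]. Speed limits (rad/s): [2.57, 2.57, 3.14, 3.14, 3.14, 3.14].

### API

Orientations are given as [roll, pitch, yaw] about the fixed x, y, z axes, in that order (R = Rz(yaw) Ry(pitch) Rx(roll)).
In Python, from station import bot, snapshot, order gives the robot as it stands.
- The arm moves only by the tool play_rows, never from a script. Its argument "moves" is a list that holds one entry, the list of rows, each a list of 7 numbers: the closure, from -1 (fully open) to 1 (shut), so that 0 is half open, then the shift along the tool's x, y, z in units of 40 mm (1.0 is 40 mm), then the turn, a rotation vector about the tool's x, y, z in units of 8 degrees (1.0 is 8 degrees). In form: [[[jaw, x, y, z, wx, wy, wz], ...]]. A call has 1 to 12 rows; each row shifts and turns the pose as measured when the row begins, along the tool's axes as they then stand; what a row does not reach is not made up. A row lasts 1/10 s, in which the tool goes at most 50 mm and 8.59 degrees, less where a joint would pass 70% of its speed; a pose out of reach is approached as far as the arm can. A call is refused whole if a number of a shift passes 1 or a number of a turn 1, either way. A call with a gripper value outside its range is refused whole. The fingers move at their own pace and stop on an object; the grip force is fixed at half the most. Time passes only in rows, so rows that do not move let the fingers close. It gives the time, the measured TCP pose, the force and the opening at its end, in the units of the state.
- bot.state(): the state, without advancing time (a new reading comes with each control period).
- snapshot(name): name is "side" or "top"; returns a dict with "pixels" (384x512x3 uint8, red, green, blue), "mtx" (3x3 intrinsics, pixels), "view" (4x4, takes a point from world to camera coordinates). Camera axes: x right, y up, looking along -z (the intrinsics and any distortion apply to the point x, -y, -z); pixel columns grow to the right and rows downward; lengths in mm; the calibration is good to about 2 mm. A picture is of the moment at which its call begins. There is no depth.
- order.finish_job(): hands the job in, once; it reports no verdict.
The state is a dict: "time": time; "joint_pos": joint angles; "dq": joint speeds; "joint_torque": joint torques, N m; "tcp_pos": TCP position; "tcp_rot": TCP orientation; "contact_force": force on the tool from outside, world axes, zero at the start; "ft_torque": the same for the moment, N m; "finger_gap": finger opening in mm.
Only numpy, scipy, OpenCV 4.12 (cv2) and the standard library are available. Lean on these libraries where they do the work, as an engineer would, in place of code of your own. Each camera call takes 0.05 s, during which the arm holds its last target. There are 200 camera calls.

### The job

First set the longer of the two grooved aluminium distance saddles flat over the spring pin of the dowel jig, in its pocket before the end block, and let go. Then lay the wooden rail flat in the channel, tenon towards the pin, and push it so that the tenon goes into the groove and presses the pin back until the rail's shoulders are hard on the saddle and the saddle hard on the end block. Finish still holding it there with moderate hand pressure, ready for drilling (let go, and the spring pushes it back out), and leave everything else on the bench where it is.

Things in the scene. Friction and masses are not known exactly. Their poses are not given: they have to be found in the camera images.
- jig: dowel jig: board 280x120x15 mm screwed to the bench, x = -130 to 150 mm, top (bed) z = 15. Origin at its underside; x runs along the channel from the open mouth to the end block. Aluminium end block: face at x = 100, 90 wide, top z = 56. A spring pin stands out of it to -x, axis y = 0, z = 31. On the -y side, x = -10 to 45, a block with two drill bushes (y = -25 to -55, top z = 49)
- saddle_seat (a point): point on the jig's bed where the middle of the longer saddle's underside belongs when hard against the end block: 75 mm along the jig's x, z = 15; axes as the jig's. The pocket is x = 45 to 100, y = -36 to 36 mm in the jig's frame, between wooden cheeks 9 mm high
- rail_seat (a point): point on the jig's bed under the rail's shoulder when home: 50 mm along the jig's x; axes as the jig's. The channel behind it (jig x = -28 to 45 mm) is 50 mm wide, y = -25 to 25, between wooden fences 9 mm high (tops z = 24); its mouth flares out from x = -28 to -57; from there to x = -130 the bed is bare
- plunger (a joint): how far the jig's spring pin (steel, 12 mm thick, round nose) is pushed in, m: 0 at rest, its nose 44 mm out of the end block (jig x = 56 mm); at most 0.038. It pushes back with 3 N at first and 0.3 N more per mm; with the rail home on the longer saddle it reads 0.016 (8 N)
- saddle_long_grip (a point): longer distance saddle, loose, about 220 g: aluminium, 50 mm long (x), 64 wide (y), 36 high, with a groove 28 wide and 28 high, open below, right through along x for pin and tenon. On top a black grip rib along x, 46 long, 18 wide, 36 to 62 mm above the underside: grasp it across the 18 mm. This point: the rib's centre, 49 mm above the underside; z up. Either end may face the end block
- saddle_short_grip (a point): shorter distance saddle, loose: the same but 30 mm long (x), rib 26 mm long; not wanted for this rail. This point: its rib's centre, 49 mm above the underside
- rail_mid (a point): wooden chair rail, loose, about 140 g, lying flat: body 140 mm long (x), 44 wide (y), 32 high, with a stub tenon 22 long, 20 wide, 20 high in the middle of its +x end. This point: centre of the body without the tenon, 16 mm above the underside; z up. Spring and bed friction take up to 18 N; a push of 20 to 35 N seats it. Keep under 45 N on the saddle
- rail_shoulder (a point): centre of the rail's tenon shoulder (end face of the body round the tenon), 70 mm along the rail's x from its centre, 16 mm above the underside; its outer strips, y = 14 to 22 mm on both sides, meet the saddle
- tack_jar: glass jar of tacks, 60 mm wide, 82 high, standing behind the work to the left; origin under its centre; leave it
- tape_measure: tape measure, 65 x 71 x 65 mm, standing to the right of the work; origin under its centre; leave it
- screwdriver_b: screwdriver, 129 x 111 x 27 mm, lying at the front edge to the left; origin under its centre; leave it

How it is judged (in metres and radians):
On the way, in this order (a step that is already met when the one before it is completed fails the run):
1. the longer saddle sits flat over the pin in its pocket, released (x of saddle_long_grip in the frame of jig between 0.07 and 0.08 m and y of saddle_long_grip in the frame of jig between -0.008 and 0.008 m and z of saddle_long_grip in the frame of jig between 0.06 and 0.068 m and angle between saddle_long_grip's own z axis and vertical below 0.08 rad and angle between the x axis of saddle_long_grip and the x axis of jig, either way round below 0.15 rad and contact force between the fingers and saddle_long below 0.3 N), for 0.2 s.
2. the rail lies flat in the channel and its tenon pushes the pin back (z of rail_mid in the frame of jig between 0.027 and 0.035 m and y of rail_mid in the frame of jig between -0.006 and 0.006 m and angle between rail_mid's own z axis and vertical below 0.06 rad and angle between the x axis of rail_mid and the x axis of jig, either way round below 0.08 rad and value of joint plunger above 0.004 m and x of rail_shoulder in the frame of jig above 0.03 m), for 0.1 s.
At the end, for the whole second after the job is handed in: Longer saddle flat on the bed within 3 mm of the end block; rail flat in the channel, tenon first, shoulders within 4 mm of nominal and in line within 0.08 rad; pin pushed in 12 to 20 mm; rail pressing on the saddle with 2 to 45 N, still held by the fingers (over 2 N) and at rest (x of saddle_long_grip in the frame of jig between 0.072 and 0.078 m and y of saddle_long_grip in the frame of jig between -0.008 and 0.008 m and z of saddle_long_grip in the frame of jig between 0.06 and 0.068 m and angle between saddle_long_grip's own z axis and vertical below 0.08 rad and angle between the x axis of saddle_long_grip and the x axis of jig, either way round below 0.15 rad and z of rail_mid in the frame of jig between 0.027 and 0.035 m and y of rail_mid in the frame of jig between -0.006 and 0.006 m and angle between rail_mid's own z axis and vertical below 0.06 rad and angle between the x axis of rail_mid and the x axis of jig, either way round below 0.08 rad and x of rail_shoulder in the frame of jig between 0.046 and 0.054 m and value of joint plunger between 0.012 and 0.02 m and contact force between rail and saddle_long between 2 and 45 N and contact force between the fingers and rail above 2 N and linear speed of rail below 0.02 m/s); the arm keeps its last pose, push and grip.
It fails at once if the jar of tacks is moved more than 40 mm (distance of tack_jar from where it was at the start of the episode above 0.04 m).
It fails at once if the tape measure is moved more than 40 mm (distance of tape_measure from where it was at the start of the episode above 0.04 m).
It fails at once if the screwdriver is moved more than 40 mm (distance of screwdriver_b from where it was at the start of the episode above 0.04 m).
It fails at once if the shorter saddle is moved more than 40 mm (distance of saddle_short_grip from where it was at the start of the episode above 0.04 m).
It also fails if it takes over 67 s, if anything falls off the work surface, if the arm or the gripper's body presses on something with over 40 N, if the wrist force passes 120 N, or if a joint passes its speed limit or range.

## Working session

There is one attempt and no reset: what is moved stays moved. The work goes in short steps, Python scripts to look and compute and a tool call to move; the robot and the scene stay as the last step left them, time stands still between calls to the robot, and variables do not carry over. Pictures are saved under pics/ and viewed, about 8 in all and at most 12, crops included, and the job is handed in when it is done.

Besides the shell and the picture viewer there is one more tool, called after "Emit:" as a command line: name --argument value ..., lists and objects as JSON in quotes. play_rows: Moves the arm, as the interface text tells. Its arguments: {"type":"object","properties":{"moves":{"type":"array","items":{"type":"array","items":{"type":"array","items":{"type":"number"}}}}},"required":["moves"]}

```bash
mkdir -p pics; ls
python3 - <<'E'
from station import bot,snapshot
import cv2,numpy as np
s=bot.state();print(s)
for n in("top","side"):
    d=snapshot(n);cv2.imwrite(f"pics/{n}0.png",cv2.resize(d["pixels"][:,:,::-1],(800,600),interpolation=cv2.INTER_CUBIC))
    np.savez(f"{n}0.npz",**d);print(n,d.keys(),d["mtx"],d["view"])
E
```

```text
pics
{'time': 0.0, 'joint_pos': array([ 1.54560473e+00,  2.55720291e-01,  1.06986085e-01, -4.79497610e-04,
       -1.42389229e+00, -2.84601650e-01]), 'dq': array([-0.00054572,  0.00057688, -0.00013572, -0.00217101,  0.0002785 ,
        0.00037518]), 'joint_torque': array([ 6.83066392e-04, -3.86630523e+01,  2.37944216e+01,  5.36542833e+00,
       -6.07886352e-03,  4.35022642e-06]), 'tcp_pos': array([167.46986653, 523.37616243, 241.40182934]), 'tcp_rot': array([-1.56890662e+00,  5.87417145e-05,  2.83172884e+00]), 'contact_force': array([ 0.41207907,  0.02821909, -0.01255656]), 'ft_torque': array([ 0.01767707, -0.07410504, -0.00042262]), 'finger_gap': 85.51141591364504}
top dict_keys(['pixels', 'mtx', 'view']) [[416.4221936    0.         258.32980746]
 [  0.         416.4221936  186.95937836]
 [  0.           0.           1.        ]] [[ 2.58014707e-02 -9.99174574e-01  3.13760191e-02 -7.50665663e+01]
 [ 9.83984653e-01  3.09218565e-02  1.75550683e-01 -4.61364606e+02]
 [-1.76375984e-01  2.63440554e-02  9.83970275e-01 -1.24344622e+03]
 [ 0.00000000e+00  0.00000000e+00  0.00000000e+00  1.00000000e+00]]
side dict_keys(['pixels', 'mtx', 'view']) [[376.12058614   0.         251.657886  ]
 [  0.         376.12058614 188.06692575]
 [  0.           0.           1.        ]] [[ 9.86066260e-01 -1.65284228e-01  1.88269908e-02 -4.87793711e+02]
 [ 7.90664611e-02  5.65233793e-01  8.21132909e-01 -7.57597110e+01]
 [-1.46361971e-01 -8.08202873e-01  5.70426411e-01 -1.18389568e+03]
 [ 0.00000000e+00  0.00000000e+00  0.00000000e+00  1.00000000e+00]]
```

View pics/top0.png

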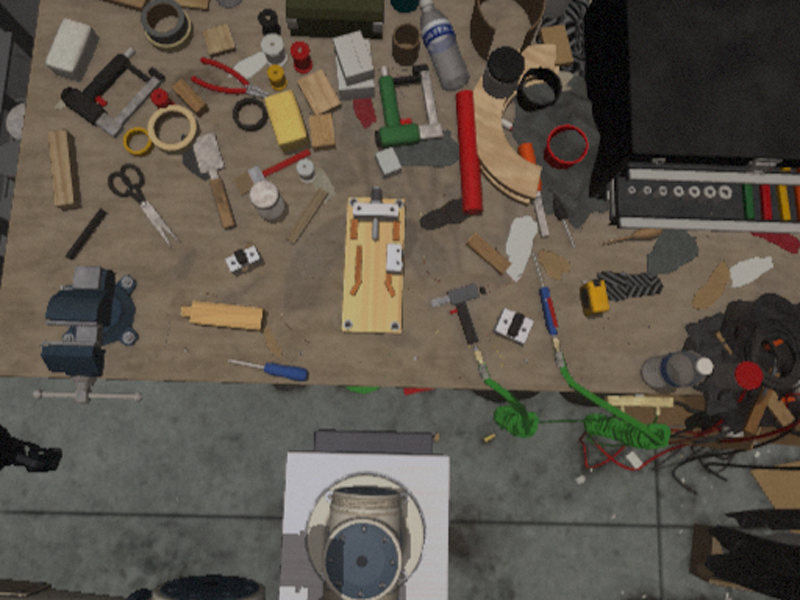

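View pics/side0.png

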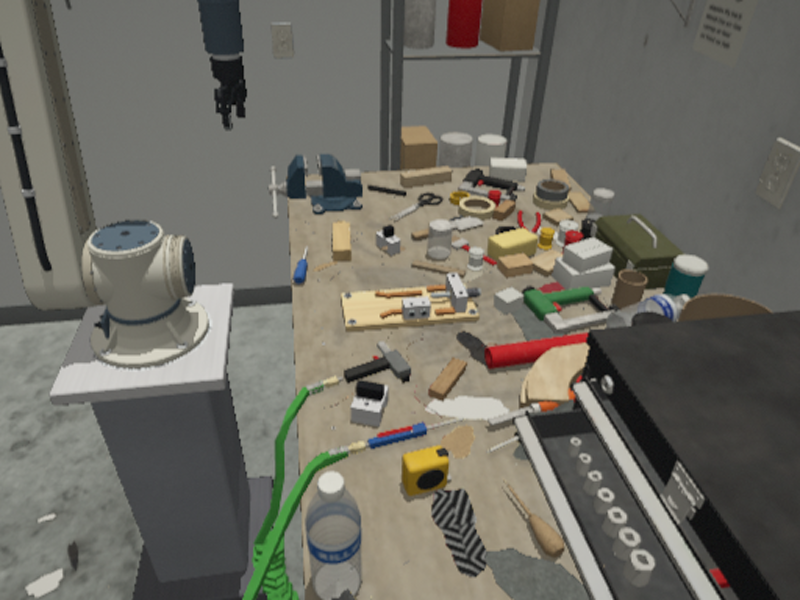

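The top view shows the jig (375,265) with its axis going up, saddles at (242,260) and (514,325), and the rail at (225,316) with its tenon to the left. The side view agrees. Next I'll take zoomed crops to measure from.

```bash
cat > h.py <<'E'
import numpy as np,cv2
def load(n,k):
    return dict(np.load(f"{n}{k}.npz"))
def proj(d,P):
    P=np.atleast_2d(P).astype(float);c=P@d["view"][:3,:3].T+d["view"][:3,3]
    q=np.c_[c[:,0],-c[:,1],-c[:,2]]@d["mtx"].T
    return q[:,:2]/q[:,2:]
def unproj(d,uv,z):
    uv=np.atleast_2d(uv).astype(float);r=np.c_[uv,np.ones(len(uv))]@np.linalg.inv(d["mtx"]).T
    r=np.c_[r[:,0],-r[:,1],-r[:,2]];R=d["view"][:3,:3];o=-R.T@d["view"][:3,3];w=r@R
    return o+w*((z-o[2])/w[:,2])[:,None]
def crop(d,c,w,h,f):
    x,y=int(c[0]-w/2),int(c[1]-h/2)
    im=d["pixels"][y:y+h,x:x+w,::-1]
    return cv2.resize(im,(w*f,h*f),interpolation=cv2.INTER_CUBIC),(x,y)
E
python3 - <<'E'
from h import *
t=load("top",0);s=load("side",0)
def r(p):return (np.array(p)+.5)/1.5625-.5
for n,p,z in [("sadL",(242,260),49),("sadR",(514,325),49),("rail",(222,316),32),("tenon",(183,312),26),("railend",(263,320),32),("jig bl",(343,331),15),("br",(402,332),15),("tl",(348,199),15),("tr",(405,200),15)]:
    print(n,unproj(t,r(p),z).round(0))
T=[crop(t,r(p),50,40,8) for p in((242,260),(514,325))]
S=[crop(s,r(p),50,40,8) for p in((388,239),(370,402))]
print([x[1] for x in T+S])
cv2.imwrite("pics/sad.png",np.vstack([np.hstack([x[0] for x in T]),np.hstack([x[0] for x in S])])[:600])
A=crop(t,r((375,265)),50,100,6);B=crop(t,r((222,316)),75,40,6)
print(A[1],B[1])
im=np.zeros((600,800,3),np.uint8);im[:,:300]=A[0];im[:240,320:770]=B[0]
C=crop(s,r((410,305)),95,60,5);print(C[1]);im[260:560,310:785]=C[0]
cv2.imwrite("pics/jig.png",im)
E
```

```text
sadL [[517. 258.  49.]]
sadR [[ 404. -279.   49.]]
rail [[407. 293.  32.]]
tenon [[413. 372.  26.]]
railend [[401. 213.  32.]]
jig bl [[386.  57.  15.]]
br [[388. -61.  15.]]
tl [[660.  58.  15.]]
tr [[663. -60.  15.]]
[(129, 146), (303, 187), (223, 132), (211, 237)]
(214, 119) (104, 182)
(214, 165)
```

View pics/sad.png

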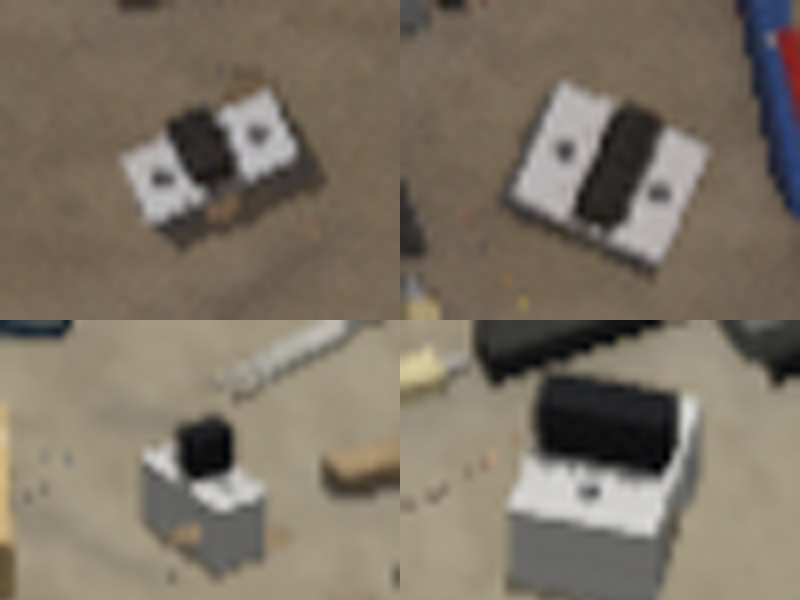

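View pics/jig.png

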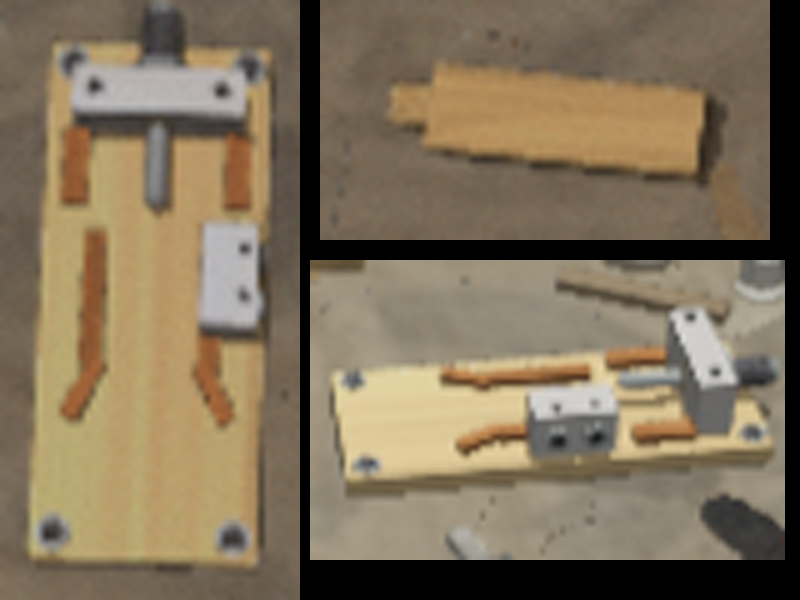

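```bash
cat > fit.py <<'E'
from h import *
from scipy.optimize import least_squares
def raw(pts,off,f,org): return (np.array(pts,float)-off+.5)/f-.5+org
def fit(obs,p0):
    """obs: list of (cam, raw px, model pts); pose x,y,yaw"""
    def res(p):
        c,s=np.cos(p[2]),np.sin(p[2]);R=np.array([[c,-s,0],[s,c,0],[0,0,1]])
        return np.concatenate([(proj(d,np.array(m)@R.T+[p[0],p[1],0])-u).ravel() for d,u,m in obs])
    r=least_squares(res,p0);return r.x,res(r.x).reshape(-1,2).round(1)
E
python3 - <<'E'
from fit import *
t=load("top",0);s=load("side",0)
J=[(-130,60,15),(-130,-60,15),(150,-60,15),(150,60,15)]
jt=(t,raw([(28,557),(257,563),(270,50),(55,45),(72,112),(243,117),(157,208)],(0,0),6,(214,119)),J+[(100,45,56),(100,-45,56),(57,0,33)])
js=(s,raw([(335,373),(347,482),(770,447),(668,308)],(310,260),5,(214,165)),J[:3]+[(100,45,56)])
L=[(25,32,36),(25,-32,36),(-25,-32,36),(-25,32,36)]
lt=(t,raw([(562,82),(708,152),(655,264),(514,187)],(400,0),8,(303,187)),L)
# side: near end (-y world) 
ls=(s,raw([(697,395),(660,532),(508,510)],(400,320),8,(211,237)),[L[1],L[2],L[3]])
lsr=(s,raw([(540,382),(680,392)],(400,320),8,(211,237)),[(-23,0,62),(23,0,62)])
Rr=[(70,-22,32),(-70,-22,32),(-70,22,32),(70,22,32)]
rt=(t,raw([(436,63),(706,90),(697,174),(425,147)],(320,0),6,(104,182)),Rr)
for n,o,p in[("jig",[jt],(517,0,0)),("jigS",[js],(517,0,0)),("jig both",[jt,js],(517,0,0)),("long",[lt],(404,-279,-.4)),("long side?",[ls],(404,-279,-.4)),("rail",[rt],(407,290,1.57))]:
    x,e=fit(o,p);print(n,x.round(3),e.tolist())
E
```

```text
jig [ 5.15435e+02  9.60000e-02 -2.00000e-03] [[-0.1, 0.5], [0.3, 0.7], [0.6, 0.1], [-0.7, -0.5], [-0.1, -0.3], [0.3, -0.1], [-0.2, -0.5]]
jigS [ 5.16817e+02  2.35700e+00 -1.10000e-02] [[-0.9, -0.1], [-0.2, -0.4], [1.1, -0.3], [0.1, 0.6]]
jig both [ 5.15844e+02  5.10000e-01 -5.00000e-03] [[-0.3, 0.3], [0.0, 0.6], [0.6, 0.0], [-0.7, -0.6], [-0.2, -0.4], [0.2, -0.2], [-0.3, -0.6], [-1.2, 0.4], [-0.3, 0.1], [1.0, -0.1], [-0.2, 0.8]]
long [ 405.417 -281.439   -0.444] [[0.1, -0.7], [0.4, -0.1], [0.3, 0.3], [-0.8, 0.5]]
long side? [ 401.291 -281.745    1.328] [[-0.1, 2.1], [2.8, -1.6], [-2.7, -0.5]]
rail [409.482 285.393   1.503] [[-0.0, -0.0], [0.4, -0.1], [0.0, 0.0], [-0.4, 0.1]]
```

```bash
cat > go.py <<'E'
import sys,numpy as np
from scipy.spatial.transform import Rotation as Ro
from station import bot
def go(x,y,z,yaw,show=True):
    s=bot.state();R=Ro.from_euler("xyz",s["tcp_rot"]);T=Ro.from_euler("xyz",[-np.pi/2,0,yaw])
    d=R.inv().apply(np.array([x,y,z])-s["tcp_pos"])/40
    w=(R.inv()*T).as_rotvec()*180/np.pi/8
    print("t",round(s["time"],2),"pos",s["tcp_pos"].round(1),"rot",s["tcp_rot"].round(3),"F",s["contact_force"].round(1),"gap",round(s["finger_gap"],1),"j6",s["joint_pos"][5].round(2))
    print("shift",d.round(3),"turn",w.round(3))
if __name__=="__main__": go(*map(float,sys.argv[1:5]))
E
python3 - <<'E'
from fit import *
s=load("side",0);t=load("top",0)
L=[(25,32,36),(25,-32,36),(-25,-32,36),(-25,32,36)]
ls=(s,raw([(697,395),(660,532),(508,510)],(400,320),8,(211,237)),[L[0],L[1],L[2]])
print(fit([ls],(404,-279,-.4)))
E
```

```text
(array([ 4.05472205e+02, -2.79401468e+02, -3.43102385e-01]), array([[-0. ,  0.1],
       [-0. , -0. ],
       [ 0.1, -0. ]]))
```

Emit:
play_rows --moves '[[[-1, -0.65, 0, 0.95, 0, 0, 0], [-1, -0.65, 0, 0.95, 0, 0, 0], [-1, -0.65, 0, 0.95, 0, 0, 0], [-1, -0.65, 0, 0.95, 0, 0, 0], [-1, -0.65, 0, 0.95, 0, 0, 0], [-1, -0.65, 0, 0.95, 0, 0, 0], [-1, -0.65, 0, 0.95, 0, 0, 0], [-1, -0.65, 0, 0.95, 0, 0, 0], [-1, -0.65, 0, 0.95, 0, 0, 0], [-1, -0.65, 0, 0.95, 0, 0, 0], [-1, -0.65, 0, 0.95, 0, 0, 0], [-1, -0.65, 0, 0.95, 0, 0, 0]]]'

```text
time: 1.3
tcp_pos: [326.1, -23.9, 239.7]
tcp_rot: [-1.563, 0.002, 2.844]
contact_force: [2.0, 1.0, -0.4]
finger_gap: 85.5
```

```bash
python3 go.py 405.4 -281.4 140 2.698
```

```text
t 1.3 pos [326.1 -23.9 239.7] rot [-1.563e+00  2.000e-03  2.844e+00] F [ 2.   1.  -0.4] gap 85.5 j6 0.84
shift [-3.776  2.548  5.552] turn [-0.057  1.045 -0.022]
```

Emit:
play_rows --moves '[[[-1, -0.63, 0.2, 0.92, 0, 0.5, 0], [-1, -0.63, 0.4, 0.9, 0, 0.5, 0], [-1, -0.6, 0.4, 0.95, 0, 0, 0], [-1, -0.6, 0.4, 0.95, 0, 0, 0], [-1, -0.6, 0.4, 0.95, 0, 0, 0], [-1, -0.4, 0.3, 0.5, 0, 0, 0], [-1, 0, 0, 0, 0, 0, 0]]]'

```text
time: 2.0
tcp_pos: [370.9, -284.1, 153.0]
tcp_rot: [-1.567, 0.003, 2.691]
contact_force: [-0.9, 0.5, -0.5]
finger_gap: 85.2
```

```bash
python3 go.py 405.4 -281 100 2.71
python3 - <<'E'
from station import snapshot
from h import *
t=snapshot("top");s=snapshot("side")
a,o1=crop(t,proj(t,[405,-281,60])[0],66,60,6);b,o2=crop(s,proj(s,[405,-281,80])[0],66,60,6);print(o1,o2)
cv2.imwrite("pics/g1.png",np.hstack([a,b]));np.savez("top1.npz",**t);np.savez("side1.npz",**s)
E
```

```text
t 2.0 pos [ 370.9 -284.1  153. ] rot [-1.567  0.003  2.691] F [-0.9  0.5 -0.5] gap 85.2 j6 1.43
shift [-0.739  1.325 -0.451] turn [-0.03  -0.139 -0.021]
(297, 177) (202, 211)
```

View pics/g1.png

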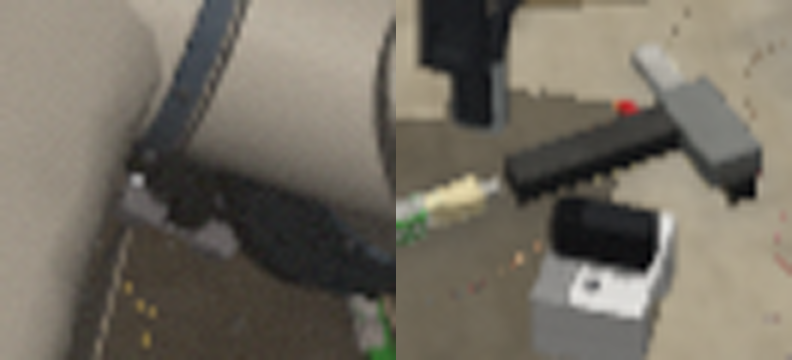

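The arm hides the top view. In the side view the saddle is at (600,265) and still untouched, so I'll align over it.

Emit:
play_rows --moves '[[[-1, -0.74, 0.4, -0.45, 0, -0.14, 0], [-1, 0, 0.6, 0, 0, 0, 0], [-1, 0, 0, 0, 0, 0, 0]]]'

```text
time: 2.4
tcp_pos: [408.0, -276.8, 116.7]
tcp_rot: [-1.568, 0.01, 2.715]
contact_force: [-1.1, 1.2, 0.9]
finger_gap: 85.9
```

```bash
python3 go.py 405.4 -281 51 2.71
```

```text
t 2.4 pos [ 408.  -276.8  116.7] rot [-1.568  0.01   2.715] F [-1.1  1.2  0.9] gap 85.9 j6 1.42
shift [0.033 1.642 0.117] turn [-0.022  0.039 -0.075]
```

Emit:
play_rows --moves '[[[-1, 0.03, 0.8, 0.12, 0, 0, 0], [-1, 0, 0.5, 0, 0, 0, 0], [-1, 0, 0.15, 0, 0, 0, 0], [-1, 0, 0, 0, 0, 0, 0]]]'

```text
time: 2.8
tcp_pos: [408.8, -279.5, 64.0]
tcp_rot: [-1.567, 0.02, 2.722]
contact_force: [-0.6, 0.2, 0.5]
finger_gap: 85.1
```

```bash
python3 go.py 405.4 -281 51 2.71
python3 - <<'E'
from station import snapshot
from h import *
s=snapshot("side")
b,o2=crop(s,proj(s,[405,-281,60])[0],60,60,10);print(o2)
cv2.imwrite("pics/g2.png",b)
E
```

```text
t 2.8 pos [ 408.8 -279.5   64. ] rot [-1.567  0.02   2.722] F [-0.6  0.2  0.5] gap 85.1 j6 1.42
shift [0.068 0.324 0.067] turn [-0.025  0.087 -0.144]
(206, 216)
```

View pics/g2.png

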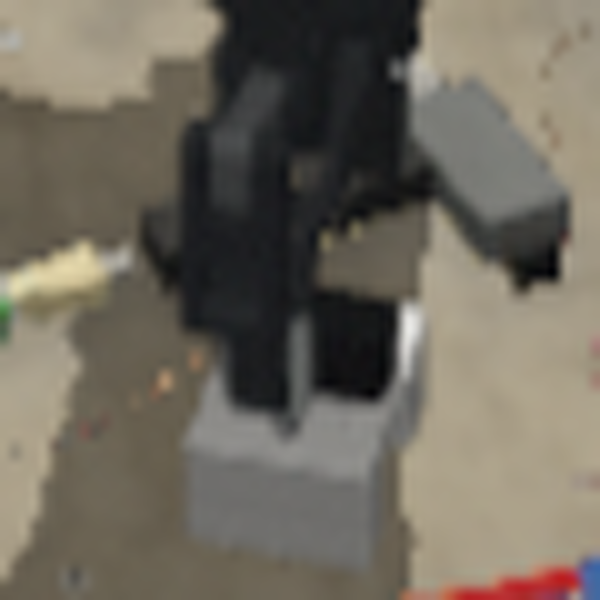

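The near finger, with its tip at (285,430), and the far one straddle the black rib. I'll lower and close.

Emit:
play_rows --moves '[[[-1, 0.06, 0.33, 0.06, 0, 0.08, -0.14], [-1, 0, 0, 0, 0, 0, 0], [0.2, 0, 0, 0, 0, 0, 0], [0.5, 0, 0, 0, 0, 0, 0], [1, 0, 0, 0, 0, 0, 0], [1, 0, 0, 0, 0, 0, 0], [1, 0, 0, 0, 0, 0, 0], [1, 0, 0, 0, 0, 0, 0]]]'

```text
time: 3.65
tcp_pos: [408.7, -282.1, 54.7]
tcp_rot: [-1.567, 0.008, 2.711]
contact_force: [0.4, -0.4, -2.1]
finger_gap: 16.7
```

```bash
python3 go.py 405.4 -281 51 2.71
```

```text
t 3.65 pos [ 408.7 -282.1   54.7] rot [-1.567  0.008  2.711] F [ 0.4 -0.4 -2.1] gap 16.7 j6 1.42
shift [0.089 0.093 0.009] turn [-0.024  0.007 -0.057]
```

Emit:
play_rows --moves '[[[1, 0, -0.3, 0, 0, 0, 0], [1, 0, -0.6, 0, 0, 0, 0], [1, 0, -0.9, 0, 0, 0, 0], [1, 0, -0.9, 0, 0, 0, 0], [1, 0, 0, 0, 0, 0, 0]]]'

```text
time: 4.15
tcp_pos: [404.8, -279.8, 162.4]
tcp_rot: [-1.568, -0.003, 2.709]
contact_force: [0.9, -0.8, -3.1]
finger_gap: 16.8
```

```bash
python3 go.py 590.9 0.5 160 3.139
python3 - <<'E'
from station import snapshot
from h import *
s=snapshot("side")
b,o2=crop(s,proj(s,[405,-281,100])[0],60,60,8);print(o2)
cv2.imwrite("pics/g3.png",b);np.savez("side3.npz",**s)
E
```

```text
t 4.15 pos [ 404.8 -279.8  162.4] rot [-1.568 -0.003  2.709] F [ 0.9 -0.8 -3.1] gap 16.8 j6 1.42
shift [-1.29   0.033 -8.312] turn [-0.013 -3.077  0.028]
(205, 205)
```

View pics/g3.png

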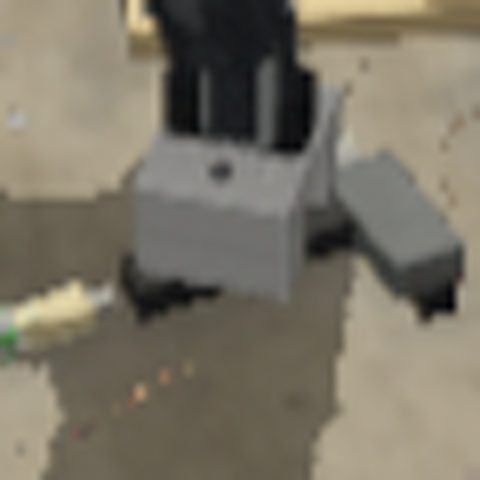

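The saddle is lifted level (top face around (220,170)). I'll measure its offset in the grip.

Run:
```python
from fit import *
s=load("side",3)
h=107.7
L=np.array([(25,-32,36),(-25,-32,36),(-25,-32,0),(25,-32,0)])+[0,0,h]
u=raw([(297,207),(133,192),(139,272),(288,300)],(0,0),8,(205,205))
print(fit([(s,u,L)],(404,-279,-.43)))
```

```text
(array([ 4.01352255e+02, -2.76403390e+02, -3.50988053e-01]), array([[-0.4,  0.4],
       [ 0. , -0.6],
       [-0.3,  0.4],
       [ 0.7, -0.2]]))
```

Emit:
play_rows --moves '[[[1, -0.2, 0, -0.9, 0, -0.5, 0], [1, 0.1, 0, -0.9, 0, -0.5, 0], [1, 0, 0, -0.95, 0, -0.5, 0], [1, 0, 0, -0.95, 0, -0.5, 0], [1, 0, 0, -0.95, 0, -0.5, 0], [1, 0, 0, -0.95, 0, -0.5, 0], [1, 0, 0, -0.95, 0, 0, 0], [1, 0, 0, 0, 0, 0, 0]]]'

```text
time: 5.0
tcp_pos: [455.8, -16.9, 145.5]
tcp_rot: [-1.578, -0.032, 3.138]
contact_force: [0.6, -0.1, -3.1]
finger_gap: 16.6
```

```bash
python3 go.py 590.9 0.5 160 3.139
```

```text
t 5.0 pos [455.8 -16.9 145.5] rot [-1.578 -0.032  3.138] F [ 0.6 -0.1 -3.1] gap 16.6 j6 1.28
shift [-3.363 -0.468 -0.452] turn [ 0.051 -0.011  0.232]
```

Emit:
play_rows --moves '[[[1, -0.9, 0.1, -0.23, 0, 0, 0.23], [1, -0.9, 0.2, -0.2, 0, 0, 0], [1, -0.9, 0.1, 0, 0, 0, 0], [1, -0.3, 0, 0, 0, 0, 0], [1, 0, 0, 0, 0, 0, 0]]]'

```text
time: 5.5
tcp_pos: [573.3, 0.9, 117.8]
tcp_rot: [-1.577, -0.016, 3.139]
contact_force: [-0.6, -0.3, -2.9]
finger_gap: 16.6
```

```bash
python3 go.py 585 0.3 106 3.139
```

```text
t 5.5 pos [573.3   0.9 117.8] rot [-1.577 -0.016  3.139] F [-0.6 -0.3 -2.9] gap 16.6 j6 1.3
shift [-0.297  0.289  0.015] turn [0.044 0.001 0.114]
```

Emit:
play_rows --moves '[[[1, -0.3, 0.3, 0, 0.04, 0, 0.11], [1, 0, 0, 0, 0, 0, 0], [1, 0, 0, 0, 0, 0, 0]]]'

```text
time: 5.8
tcp_pos: [584.0, -0.2, 103.3]
tcp_rot: [-1.571, -0.003, 3.138]
contact_force: [0.7, 1.2, 2.2]
finger_gap: 16.5
```

```bash
python3 go.py 587 0.3 106 3.139
python3 - <<'E'
from station import snapshot
from h import *
s=snapshot("side");t=snapshot("top")
b,o2=crop(s,proj(s,[570,0,60])[0],65,60,6);a,o1=crop(t,proj(t,[580,0,60])[0],65,60,6);print(o1,o2)
cv2.imwrite("pics/g4.png",np.hstack([a,b]));np.savez("side4.npz",**s)
E
```

```text
t 5.8 pos [ 5.840e+02 -2.000e-01  1.033e+02] rot [-1.571e+00 -3.000e-03  3.138e+00] F [0.7 1.2 2.2] gap 16.5 j6 1.3
shift [-0.074 -0.067 -0.013] turn [-0.    -0.008  0.02 ]
(206, 118) (242, 152)
```

View pics/g4.png

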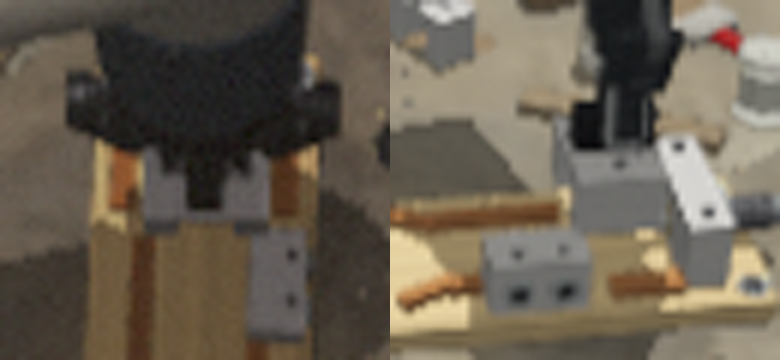

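In both views the saddle is ahead of the end block at roughly (205,200) and (615,185). The force says it is just touching the bush block's top, so I'll raise it 4 mm and then feel for the end block.

Emit:
play_rows --moves '[[[1, 0, -0.1, 0, 0, 0, 0], [1, -0.08, 0, -0.02, 0, 0, 0], [1, 0, 0, 0, 0, 0, 0]]]'

```text
time: 6.2
tcp_pos: [585.1, 0.3, 107.3]
tcp_rot: [-1.571, -0.006, 3.137]
contact_force: [-0.0, 0.1, -3.2]
finger_gap: 16.8
```

Emit:
play_rows --moves '[[[1, -0.08, 0, 0, 0, 0, 0], [1, 0, 0, 0, 0, 0, 0]]]'

```text
time: 6.4
tcp_pos: [588.3, 0.3, 107.1]
tcp_rot: [-1.571, -0.006, 3.137]
contact_force: [0.3, 0.2, -3.0]
finger_gap: 16.9
```

Emit:
play_rows --moves '[[[1, -0.06, 0, 0, 0, 0, 0], [1, 0, 0, 0, 0, 0, 0]]]'

```text
time: 6.6
tcp_pos: [590.9, 0.2, 106.9]
tcp_rot: [-1.571, -0.007, 3.137]
contact_force: [-0.0, 0.0, -2.8]
finger_gap: 16.8
```

Very repeatable. On to contact.

Emit:
play_rows --moves '[[[1, -0.04, 0, 0, 0, 0, 0], [1, 0, 0, 0, 0, 0, 0]]]'

```text
time: 6.8
tcp_pos: [592.6, 0.2, 106.7]
tcp_rot: [-1.571, -0.007, 3.137]
contact_force: [0.5, 0.1, -2.3]
finger_gap: 16.9
```

Emit:
play_rows --moves '[[[1, -0.04, 0, 0, 0, 0, 0], [1, 0, 0, 0, 0, 0, 0]]]'

```text
time: 7.0
tcp_pos: [594.3, 0.2, 106.7]
tcp_rot: [-1.571, -0.007, 3.137]
contact_force: [-1.5, 0.8, -2.8]
finger_gap: 16.7
```

Emit:
play_rows --moves '[[[1, -0.04, 0, 0, 0, 0, 0], [1, 0, 0, 0, 0, 0, 0]]]'

```text
time: 7.2
tcp_pos: [595.3, 0.2, 106.5]
tcp_rot: [-1.571, -0.009, 3.137]
contact_force: [-1.3, 0.1, -1.6]
finger_gap: 16.6
```

Emit:
play_rows --moves '[[[1, -0.03, 0, 0, 0, 0, 0], [1, 0, 0, 0, 0, 0, 0]]]'

```text
time: 7.4
tcp_pos: [595.5, 0.1, 106.2]
tcp_rot: [-1.571, -0.011, 3.136]
contact_force: [-1.1, 0.1, -2.0]
finger_gap: 16.3
```

Emit:
play_rows --moves '[[[1, 0.06, -0.02, 0, 0, 0, 0.08], [1, 0, 0, 0, 0, 0, 0]]]'

```text
time: 7.6
tcp_pos: [593.8, 0.2, 107.2]
tcp_rot: [-1.571, 0.003, 3.137]
contact_force: [0.5, -0.6, -3.4]
finger_gap: 16.7
```

```bash
python3 go.py 593 0.4 75 3.139
```

```text
t 7.6 pos [5.938e+02 2.000e-01 1.072e+02] rot [-1.571e+00  3.000e-03  3.137e+00] F [ 0.5 -0.6 -3.4] gap 16.7 j6 1.3
shift [ 0.022  0.804 -0.006] turn [ 0.002 -0.017 -0.02 ]
```

Emit:
play_rows --moves '[[[1, 0.03, 0.2, 0, 0, 0, 0], [1, 0, 0.2, 0, 0, 0, 0], [1, 0, 0.2, 0, 0, 0, 0], [1, 0, 0, 0, 0, 0, 0]]]'

```text
time: 8.0
tcp_pos: [592.8, 0.3, 81.0]
tcp_rot: [-1.571, 0.004, 3.137]
contact_force: [-0.2, 0.3, -2.0]
finger_gap: 16.4
```

```bash
python3 go.py 593 0.4 72 3.139
```

```text
t 8.0 pos [5.928e+02 3.000e-01 8.100e+01] rot [-1.571  0.004  3.137] F [-0.2  0.3 -2. ] gap 16.4 j6 1.3
shift [-0.003  0.226 -0.004] turn [ 0.004 -0.015 -0.029]
```

Emit:
play_rows --moves '[[[1, 0, 0.2, 0, 0, 0, 0], [1, 0, 0.05, 0, 0, 0, 0], [1, 0, 0, 0, 0, 0, 0]]]'

```text
time: 8.3
tcp_pos: [593.1, 0.2, 69.8]
tcp_rot: [-1.571, 0.004, 3.137]
contact_force: [0.4, 0.1, 1.5]
finger_gap: 16.7
```

Emit:
play_rows --moves '[[[1, 0, 0.05, 0, 0, 0, 0], [1, 0, 0, 0, 0, 0, 0]]]'

```text
time: 8.5
tcp_pos: [593.6, 0.3, 70.6]
tcp_rot: [-1.571, 0.006, 3.138]
contact_force: [0.1, 0.1, -3.0]
finger_gap: 16.8
```

Emit:
play_rows --moves '[[[0.4, 0, 0, 0, 0, 0, 0], [0, 0, 0, 0, 0, 0, 0], [-1, 0, 0, 0, 0, 0, 0], [-1, 0, 0, 0, 0, 0, 0], [-1, 0, 0, 0, 0, 0, 0], [-1, 0, -0.5, 0, 0, 0, 0], [-1, 0, -1, 0, 0, 0, 0], [-1, 0, -1, 0, 0, 0, 0], [-1, 0, -1, 0, 0, 0, 0], [-1, 1, 0, 0, 0, 0, 0], [-1, 1, 0, 0, 0, 0, 0], [-1, 1, 0, -0.5, 0, 0, 0]]]'

```text
time: 9.7
tcp_pos: [475.7, 19.9, 215.9]
tcp_rot: [-1.57, 0.012, 3.135]
contact_force: [0.1, 2.4, 0.8]
finger_gap: 85.1
```

```bash
python3 go.py 405.8 230.5 160 4.644
```

```text
t 9.7 pos [475.7  19.9 215.9] rot [-1.57   0.012  3.135] F [0.1 2.4 0.8] gap 85.1 j6 1.19
shift [ 1.801  1.371 -5.256] turn [ -0.071 -10.809  -0.06 ]
```

Emit:
play_rows --moves '[[[-1, 0.3, 0, -0.9, 0, 0, 0], [-1, 0.3, 0, -0.9, 0, 0, 0], [-1, 0.3, 0, -0.9, 0, 0, 0], [-1, 0.3, 0, -0.9, 0, 0, 0], [-1, 0.3, 0, -0.9, 0, 0, 0], [-1, 0, 0, 0, 0, -1, 0], [-1, 0, 0, 0, 0, -1, 0], [-1, 0, 0, 0, 0, -1, 0], [-1, 0, 0, 0, 0, -1, 0], [-1, 0, 0, 0, 0, -1, 0], [-1, 0, 0, 0, 0, -1, 0], [-1, 0, 0, 0, 0, -1, 0]]]'

```text
time: 10.9
tcp_pos: [408.9, 208.3, 217.7]
tcp_rot: [-1.558, 0.012, -2.132]
contact_force: [-0.4, -0.2, 0.1]
finger_gap: 85.5
```

```bash
python3 go.py 405.8 230.5 160 4.644
python3 - <<'E'
from station import snapshot
from h import *
s=snapshot("side");t=snapshot("top")
b,o2=crop(s,proj(s,[570,0,40])[0],65,60,6);a,o1=crop(t,proj(t,[570,0,40])[0],65,60,6);print(o1,o2)
cv2.imwrite("pics/g5.png",np.hstack([a,b]));np.savez("side5.npz",**s);np.savez("top5.npz",**t)
E
```

```text
t 10.9 pos [408.9 208.3 217.7] rot [-1.558  0.012 -2.132] F [-0.4 -0.2  0.1] gap 85.5 j6 1.76
shift [-0.411  1.444 -0.378] turn [-0.107 -3.529 -0.06 ]
(206, 122) (241, 157)
```

View pics/g5.png

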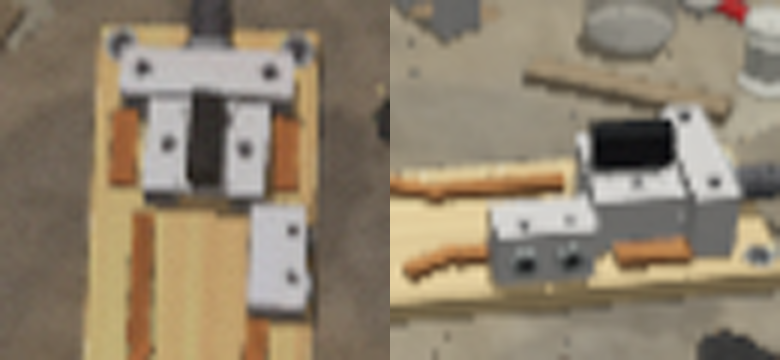

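The saddle sits flat between the cheeks with a small gap to the end block and centred on the pin (top (205,145), side (640,170)). Now for the rail.

Emit:
play_rows --moves '[[[-1, -0.4, 0.4, -0.38, -0.1, -1, 0], [-1, 0, 0.4, 0, 0, -1, 0], [-1, 0, 0.4, 0, 0, -1, 0], [-1, 0, 0.3, 0, 0, -0.5, 0], [-1, 0, 0, 0, 0, 0, 0]]]'

```text
time: 11.5
tcp_pos: [405.5, 231.6, 156.7]
tcp_rot: [-1.566, 0.013, -1.651]
contact_force: [1.5, -0.1, -0.0]
finger_gap: 85.4
```

```bash
python3 go.py 405.8 230.5 80 4.644
python3 - <<'E'
from fit import *
# refine rail pose from orange-ish mask in first top view
t=load("top",0);im=t["pixels"][:,:,::-1].copy()
c=im[182:222,104:179];hsv=cv2.cvtColor(cv2.resize(c,None,fx=6,fy=6,interpolation=cv2.INTER_CUBIC),cv2.COLOR_BGR2HSV)
m=((hsv[...,1]>110)&(hsv[...,2]>120)).astype(np.uint8);n,l,st,ce=cv2.connectedComponentsWithStats(m);k=1+st[1:,4].argmax()
m=(l==k).astype(np.uint8);m=cv2.morphologyEx(m,cv2.MORPH_OPEN,np.ones((61,61),np.uint8))
b=cv2.boxPoints(cv2.minAreaRect(cv2.findContours(m,0,2)[0][0]));print(b)
w=unproj(t,raw(b,(0,0),6,(104,182)),32);print(w.round(1),w.mean(0).round(1),np.linalg.norm(np.diff(w,axis=0),axis=1))
E
```

```text
t 11.5 pos [405.5 231.6 156.7] rot [-1.566  0.013 -1.651] F [ 1.5 -0.1 -0. ] gap 85.4 j6 2.21
shift [ 5.200e-02  1.917e+00 -1.000e-03] turn [-0.036 -0.087 -0.09 ]
[[103.98897 148.31265]
 [112.29817  63.55865]
 [383.63135  90.15994]
 [375.32214 174.91394]]
[[391.9 356.   32. ]
 [435.7 355.4  32. ]
 [426.2 216.5  32. ]
 [382.4 218.   32. ]] [409.1 286.5  32. ] [ 43.76381366 139.19911906  43.79252536]
```

Emit:
play_rows --moves '[[[-1, 0.05, 0.9, 0, -0.04, -0.09, -0.09], [-1, 0, 0.9, 0, 0, 0, 0], [-1, 0, 0.6, 0, 0, 0, 0], [-1, 0, 0.3, 0, 0, 0, 0], [-1, 0, 0, 0, 0, 0, 0]]]'

```text
time: 12.0
tcp_pos: [408.8, 232.1, 49.6]
tcp_rot: [-1.565, 0.005, -1.664]
contact_force: [1.0, -0.3, 0.6]
finger_gap: 85.1
```

```bash
python3 go.py 405.8 230.5 17 4.644
```

```text
t 12.0 pos [408.8 232.1  49.6] rot [-1.565  0.005 -1.664] F [ 1.  -0.3  0.6] gap 85.1 j6 2.19
shift [ 0.051  0.814 -0.076] turn [-0.042 -0.174 -0.033]
```

Emit:
play_rows --moves '[[[-1, 0.05, 0.5, -0.07, -0.04, -0.18, -0.03], [-1, 0, 0.3, 0, 0, 0, 0], [-1, 0, 0, 0, 0, 0, 0]]]'

```text
time: 12.3
tcp_pos: [408.5, 232.5, 20.5]
tcp_rot: [-1.566, 0.004, -1.647]
contact_force: [-0.4, -0.5, 0.1]
finger_gap: 85.4
```

```bash
python3 go.py 405.8 230.5 17 4.644
```

```text
t 12.3 pos [408.5 232.5  20.5] rot [-1.566  0.004 -1.647] F [-0.4 -0.5  0.1] gap 85.4 j6 2.21
shift [ 0.057  0.087 -0.065] turn [-0.035 -0.053 -0.032]
```

Emit:
play_rows --moves '[[[-1, 0.06, 0.09, -0.06, -0.04, -0.05, -0.03], [-0.5, 0, 0, 0, 0, 0, 0], [0, 0, 0, 0, 0, 0, 0], [0.5, 0, 0, 0, 0, 0, 0], [1, 0, 0, 0, 0, 0, 0], [1, 0, 0, 0, 0, 0, 0], [1, 0, 0, 0, 0, 0, 0]]]'

```text
time: 13.0
tcp_pos: [407.8, 232.1, 21.0]
tcp_rot: [-1.567, 0.005, -1.643]
contact_force: [-0.5, 0.9, -0.6]
finger_gap: 43.2
```

Emit:
play_rows --moves '[[[1, 0, -0.3, 0, 0, 0, 0], [1, 0, -0.6, 0, 0, 0, 0], [1, 0, -0.9, 0, 0, 0, 0], [1, 0, 0, 0, 0, 0, 0]]]'

```text
time: 13.4
tcp_pos: [406.2, 230.2, 93.4]
tcp_rot: [-1.571, -0.0, -1.644]
contact_force: [0.8, -0.1, -0.8]
finger_gap: 42.8
```

```bash
python3 go.py 430 0.5 120 3.139
python3 - <<'E'
from station import snapshot
from h import *
s=snapshot("side");t=snapshot("top")
b,o2=crop(s,proj(s,[406,270,60])[0],65,60,6);a,o1=crop(t,proj(t,[406,270,60])[0],65,60,6);print(o1,o2)
cv2.imwrite("pics/g6.png",np.hstack([a,b]));np.savez("side6.npz",**s);np.savez("top6.npz",**t)
E
```

```text
t 13.4 pos [406.2 230.2  93.4] rot [-1.571 -0.    -1.644] F [ 0.8 -0.1 -0.8] gap 42.8 j6 2.22
shift [ 5.685 -0.664  1.011] turn [3.0000e-03 1.0747e+01 5.0000e-03]
(114, 171) (184, 116)
```

View pics/g6.png

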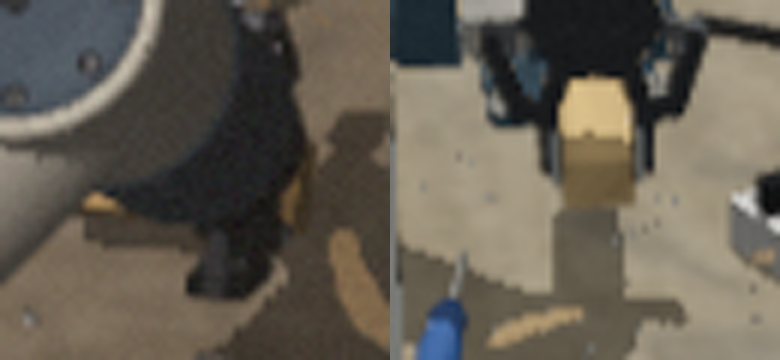

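The rail is held level, with its end face at (597,170) in the side view. I'll carry it to in front of the jig mouth.

Emit:
play_rows --moves '[[[1, 0.5, -0.3, -0.1, 0, 0, 0], [1, 0.9, -0.3, -0.15, 0, 0, 0], [1, 0.95, 0, -0.2, 0, 0, 0], [1, 0.95, 0, -0.2, 0, 0, 0], [1, 0.95, 0, -0.2, 0, 0, 0], [1, 0.95, 0, -0.15, 0, 0, 0], [1, 0.5, 0, 0, 0, 0, 0], [1, 0, 0, 0, 0, 0.8, 0], [1, 0, 0, 0, 0, 1, 0], [1, 0, 0, 0, 0, 1, 0], [1, 0, 0, 0, 0, 1, 0], [1, 0, 0, 0, 0, 1, 0]]]'

```text
time: 14.7
tcp_pos: [332.8, -8.8, 102.0]
tcp_rot: [-1.584, -0.036, -2.342]
contact_force: [0.5, 0.3, -1.1]
finger_gap: 42.7
```

Emit:
play_rows --moves '[[[1, 0, 0, 0, 0, 1, 0], [1, 0, 0, 0, 0, 1, 0], [1, 0, 0, 0, 0, 1, 0], [1, 0, 0, 0, 0, 1, 0], [1, 0, 0, 0, 0, 1, 0], [1, 0, 0, 0, 0, 0.5, 0], [1, 0, 0, 0, 0, 0, 0]]]'

```text
time: 15.4
tcp_pos: [325.3, -11.0, 93.6]
tcp_rot: [-1.55, -0.053, 3.133]
contact_force: [0.3, -1.1, -1.2]
finger_gap: 42.9
```

```bash
python3 go.py 351 0.3 60 3.1386
```

```text
t 15.4 pos [325.3 -11.   93.6] rot [-1.55  -0.053  3.133] F [ 0.3 -1.1 -1.2] gap 42.9 j6 1.11
shift [-0.684  0.799 -0.306] turn [-0.151 -0.033  0.38 ]
```

Emit:
play_rows --moves '[[[1, -0.65, 0.2, -0.31, -0.15, -0.03, 0.38], [1, 0, 0.3, 0, 0, 0, 0], [1, 0, 0, 0, 0, 0, 0]]]'

```text
time: 15.7
tcp_pos: [349.8, 0.8, 69.3]
tcp_rot: [-1.57, -0.002, -3.139]
contact_force: [-0.4, -0.1, -2.1]
finger_gap: 42.9
```

```bash
python3 go.py 351 0.3 45 3.1386
```

```text
t 15.7 pos [349.8   0.8  69.3] rot [-1.570e+00 -2.000e-03 -3.139e+00] F [-0.4 -0.1 -2.1] gap 42.9 j6 1.11
shift [-0.031  0.608  0.012] turn [-0.003  0.038  0.017]
```

Emit:
play_rows --moves '[[[1, -0.03, 0.4, 0.01, 0, 0.04, 0.02], [1, 0, 0.2, 0, 0, 0, 0], [1, 0, 0, 0, 0, 0, 0]]]'

```text
time: 16.0
tcp_pos: [350.5, -0.0, 44.7]
tcp_rot: [-1.569, -0.001, -3.141]
contact_force: [-0.0, 0.4, -2.1]
finger_gap: 43.2
```

```bash
python3 go.py 351 0.3 37 3.1386
python3 - <<'E'
from station import snapshot
from h import *
s=snapshot("side");t=snapshot("top")
b,o2=crop(s,proj(s,[460,0,40])[0],100,65,7);a,o1=crop(t,proj(t,[480,0,40])[0],100,72,0+5);print(o1,o2)
cv2.imwrite("pics/g7.png",np.vstack([np.hstack([np.pad(cv2.resize(a,(320,230)),((0,0),(0,380),(0,0)))]),b[:365]]));np.savez("side7.npz",**s);np.savez("top7.npz",**t)
E
```

```text
t 16.0 pos [350.5  -0.   44.7] rot [-1.569e+00 -1.000e-03 -3.141e+00] F [-0.   0.4 -2.1] gap 43.2 j6 1.11
shift [-0.012  0.192 -0.008] turn [-0.012  0.027  0.008]
(188, 145) (191, 157)
```

View pics/g7.png

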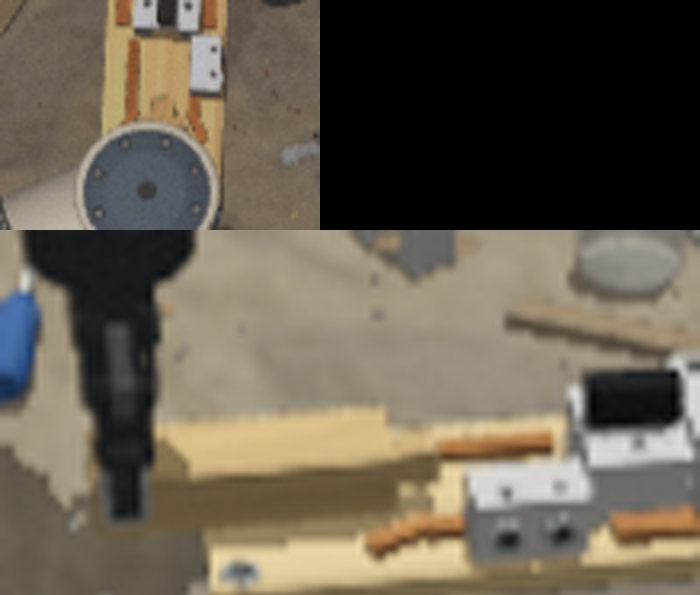

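The rail is level and in line, and its tenon at (415,490) points into the flared mouth. I'll lower it, then slide it in.

Emit:
play_rows --moves '[[[1, -0.01, 0.18, 0, 0, 0.03, 0], [1, 0, 0, 0, 0, 0, 0], [1, 0, 0, 0, 0, 0, 0]]]'

```text
time: 16.4
tcp_pos: [352.7, 0.7, 39.0]
tcp_rot: [-1.571, 0.003, 3.138]
contact_force: [-0.7, 0.3, -1.7]
finger_gap: 43.0
```

Emit:
play_rows --moves '[[[1, -0.4, 0.03, 0, 0, 0, 0], [1, 0, 0, 0, 0, 0, 0]]]'

```text
time: 16.6
tcp_pos: [369.4, 0.8, 38.4]
tcp_rot: [-1.571, 0.004, 3.139]
contact_force: [0.3, 0.5, -1.4]
finger_gap: 42.5
```

```bash
python3 go.py 410 0.3 37 3.1386
```

```text
t 16.6 pos [369.4   0.8  38.4] rot [-1.571  0.004  3.139] F [ 0.3  0.5 -1.4] gap 42.5 j6 1.13
shift [-1.014  0.039  0.01 ] turn [ 0.003  0.005 -0.031]
```

Emit:
play_rows --moves '[[[1, -0.4, 0.04, 0.01, 0, 0, -0.03], [1, -0.3, 0, 0, 0, 0, 0], [1, 0, 0, 0, 0, 0, 0]]]'

```text
time: 16.9
tcp_pos: [397.8, 0.3, 37.1]
tcp_rot: [-1.571, -0.0, 3.139]
contact_force: [-0.6, 1.2, -2.3]
finger_gap: 42.8
```

```bash
python3 go.py 415 0.3 36.5 3.1386
```

```text
t 16.9 pos [3.978e+02 3.000e-01 3.710e+01] rot [-1.571 -0.     3.139] F [-0.6  1.2 -2.3] gap 42.8 j6 1.17
shift [-0.429  0.014 -0.002] turn [0.005 0.001 0.002]
```

Emit:
play_rows --moves '[[[1, -0.4, 0.02, 0, 0, 0, 0], [1, 0, 0, 0, 0, 0, 0]]]'

```text
time: 17.1
tcp_pos: [413.0, 0.4, 36.3]
tcp_rot: [-1.572, -0.001, 3.138]
contact_force: [1.8, 0.6, -1.1]
finger_gap: 42.7
```

Emit:
play_rows --moves '[[[1, -0.2, 0, 0, 0, 0, 0], [1, 0, 0, 0, 0, 0, 0]]]'

```text
time: 17.3
tcp_pos: [419.3, 0.5, 36.4]
tcp_rot: [-1.573, -0.003, 3.137]
contact_force: [1.5, 0.3, -0.1]
finger_gap: 43.0
```

```bash
python3 go.py 430 0.3 36.3 3.1386
```

```text
t 17.3 pos [419.3   0.5  36.4] rot [-1.573e+00 -3.000e-03  3.137e+00] F [ 1.5  0.3 -0.1] gap 43.0 j6 1.19
shift [-0.267  0.002  0.004] turn [ 0.014 -0.01   0.019]
```

Emit:
play_rows --moves '[[[1, -0.2, 0, 0, 0, 0, 0], [1, 0, 0, 0, 0, 0, 0]]]'

```text
time: 17.5
tcp_pos: [425.6, 0.5, 36.3]
tcp_rot: [-1.573, -0.005, 3.137]
contact_force: [-1.2, 1.6, 1.0]
finger_gap: 42.6
```

Emit:
play_rows --moves '[[[1, -0.15, 0, 0, 0, 0, 0], [1, 0, 0, 0, 0, 0, 0]]]'

```text
time: 17.7
tcp_pos: [428.1, 0.5, 36.2]
tcp_rot: [-1.574, -0.011, 3.136]
contact_force: [0.6, 1.8, 2.6]
finger_gap: 42.9
```

Emit:
play_rows --moves '[[[1, -0.15, 0, 0, 0, 0, 0], [1, 0, 0, 0, 0, 0, 0]]]'

```text
time: 17.9
tcp_pos: [430.1, 0.7, 36.0]
tcp_rot: [-1.574, -0.018, 3.136]
contact_force: [-0.4, 1.2, 2.3]
finger_gap: 42.6
```

Emit:
play_rows --moves '[[[1, -0.2, 0, 0, 0, 0, 0.13], [1, -0.2, 0, 0, 0, 0, 0.05]]]'

```text
time: 18.1
tcp_pos: [434.0, 0.1, 35.6]
tcp_rot: [-1.573, -0.015, 3.134]
contact_force: [-34.6, 16.5, 41.6]
finger_gap: 42.6
```

```bash
python3 go.py 441.6 0.3 36.3 3.1386; python3 -c "
from station import bot;s=bot.state();print(s['ft_torque'],s['dq'],s['joint_torque'])"
```

```text
t 18.1 pos [4.34e+02 1.00e-01 3.56e+01] rot [-1.573 -0.015  3.134] F [-34.6  16.5  41.6] gap 42.6 j6 1.21
shift [-0.189 -0.02  -0.006] turn [ 0.016 -0.034  0.107]
[ 5.92408383 11.87915882  0.82942099] [-0.03000498  0.0591903   0.09319974 -0.03335363 -0.11359559  0.04058979] [ -7.94172674 -16.96557999  21.19514465   8.61196965   9.27252173
  -0.96330073]
```

Emit:
play_rows --moves '[[[1, 0, -0.02, 0, 0, 0, 0]]]'

```text
time: 18.2
tcp_pos: [432.5, 0.7, 36.5]
tcp_rot: [-1.574, -0.017, 3.134]
contact_force: [-1.9, 4.1, 0.1]
finger_gap: 43.0
```

```bash
python3 go.py 441.6 0.3 36.5 3.1386
python3 - <<'E'
from station import snapshot
from h import *
t=snapshot("top");s=snapshot("side");np.savez("top8.npz",**t);np.savez("side8.npz",**s)
b,o2=crop(s,proj(s,[520,0,40])[0],80,60,5);a,o1=crop(t,proj(t,[530,0,40])[0],70,60,5);print(o1,o2)
cv2.imwrite("pics/g8.png",np.hstack([a,b]))
E
python3 go.py 441.6 0.3 36.5 3.1386
```

```text
t 18.2 pos [432.5   0.7  36.5] rot [-1.574 -0.017  3.134] F [-1.9  4.1  0.1] gap 43.0 j6 1.21
shift [-0.228 -0.003  0.007] turn [ 0.023 -0.033  0.123]
(204, 135) (219, 158)
t 18.3 pos [431.9   0.6  36.1] rot [-1.574 -0.018  3.133] F [-8.2  7.8  3.9] gap 42.5 j6 1.21
shift [-0.243 -0.014  0.005] turn [ 0.024 -0.037  0.13 ]
```

Emit:
play_rows --moves '[[[1, -0.15, -0.01, -0.03, 0, -0.04, 0]]]'

```text
time: 18.4
tcp_pos: [434.2, 1.2, 35.7]
tcp_rot: [-1.573, -0.024, 3.138]
contact_force: [-11.9, -0.6, 9.5]
finger_gap: 42.8
```

Emit:
play_rows --moves '[[[1, -0.15, -0.01, -0.03, 0, 0, 0]]]'

```text
time: 18.5
tcp_pos: [435.7, 1.3, 35.6]
tcp_rot: [-1.571, -0.033, 3.137]
contact_force: [-20.3, 1.5, 25.2]
finger_gap: 42.4
```

Emit:
play_rows --moves '[[[1, -0.15, -0.01, -0.02, 0, 0, 0]]]'

```text
time: 18.6
tcp_pos: [436.7, 1.1, 35.5]
tcp_rot: [-1.57, -0.043, 3.137]
contact_force: [-20.7, 5.0, 21.7]
finger_gap: 43.0
```

Emit:
play_rows --moves '[[[1, -0.08, -0.04, -0.02, 0, 0, 0.3]]]'

```text
time: 18.7
tcp_pos: [437.3, 1.2, 35.8]
tcp_rot: [-1.569, -0.007, 3.135]
contact_force: [-5.7, 0.6, -4.4]
finger_gap: 42.7
```

Emit:
play_rows --moves '[[[1, -0.08, -0.04, -0.02, 0, 0, 0.3]]]'

```text
time: 18.8
tcp_pos: [437.0, 1.3, 35.7]
tcp_rot: [-1.568, 0.029, 3.133]
contact_force: [-5.8, 3.5, -3.8]
finger_gap: 42.7
```

Emit:
play_rows --moves '[[[1, -0.12, -0.01, -0.02, 0, 0, -0.2]]]'

```text
time: 18.9
tcp_pos: [436.6, 1.2, 35.6]
tcp_rot: [-1.567, -0.006, 3.133]
contact_force: [-18.4, 3.5, 19.8]
finger_gap: 43.0
```

Emit:
play_rows --moves '[[[1, -0.12, -0.01, -0.01, 0, 0, -0.1]]]'

```text
time: 19.0
tcp_pos: [437.3, 1.1, 35.4]
tcp_rot: [-1.566, -0.028, 3.132]
contact_force: [-13.3, 4.3, 9.9]
finger_gap: 42.5
```

Emit:
play_rows --moves '[[[1, -0.12, -0.01, -0.01, 0, 0, 0]]]'

```text
time: 19.1
tcp_pos: [437.7, 1.1, 35.3]
tcp_rot: [-1.566, -0.037, 3.131]
contact_force: [-18.4, 5.1, 17.6]
finger_gap: 42.5
```

Emit:
play_rows --moves '[[[1, -0.18, -0.03, -0.02, 0, -0.05, 0.15]]]'

```text
time: 19.2
tcp_pos: [439.7, 1.0, 35.3]
tcp_rot: [-1.565, -0.027, 3.136]
contact_force: [-20.7, 3.4, 19.0]
finger_gap: 43.0
```

Emit:
play_rows --moves '[[[1, -0.18, -0.03, -0.02, 0, -0.05, 0.15]]]'

```text
time: 19.3
tcp_pos: [440.0, 0.8, 35.3]
tcp_rot: [-1.564, -0.019, 3.14]
contact_force: [-25.9, 6.9, 25.6]
finger_gap: 42.8
```

Emit:
play_rows --moves '[[[1, -0.18, -0.03, -0.02, 0, 0, 0.1]]]'

```text
time: 19.4
tcp_pos: [440.0, 0.7, 35.3]
tcp_rot: [-1.563, -0.018, 3.137]
contact_force: [-22.5, 8.0, 22.4]
finger_gap: 42.9
```

Run:
```python
from station import snapshot,bot
from h import *
s=snapshot("side");np.savez("side9.npz",**s);t=snapshot("top");np.savez("top9.npz",**t)
b,o2=crop(s,proj(s,[520,0,40])[0],100,45,8);a,o1=crop(t,proj(t,[560,0,40])[0],60,48,5);print(o1,o2)
im=np.zeros((600,800,3),np.uint8);im[:360]=b;im[360:600,:300]=a
e=load("side",5);c,o=crop(e,proj(e,[580,0,40])[0],45,30,8);print(o);im[360:600,320:680]=c
cv2.imwrite("pics/g9.png",im)
s=bot.state();print(s["contact_force"],s["tcp_pos"],s["tcp_rot"])
```

```text
(209, 132) (209, 166)
(254, 172)
[-22.10018669   6.95237916  20.4633607 ] [440.04853953   0.73460959  35.32954889] [-1.56250862 -0.01822006  3.13734027]
```

View pics/g9.png

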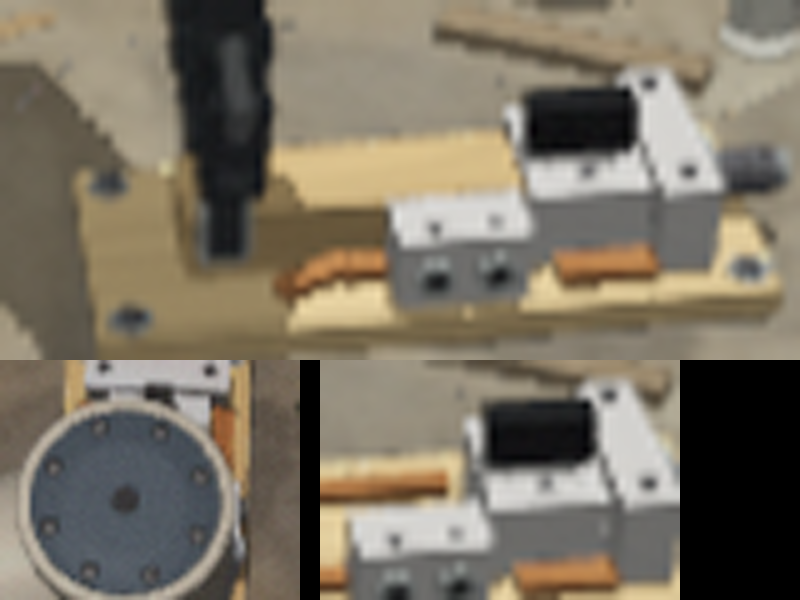

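The rail lies flat and reaches the saddle at (520,180), and the saddle's edge meets the end block at (655,192). Next a sub-pixel check of the saddle's shift since placing, to confirm the 2 mm gap closed.

Run:
```python
from fit import *
a=cv2.cvtColor(load("side",5)["pixels"],6).astype(np.float32);b=cv2.cvtColor(load("side",9)["pixels"],6).astype(np.float32)
s=load("side",9)
print("px/mm x",proj(s,[[590,0,77],[591,0,77]]).round(2).tolist())
for n,(x0,x1,y0,y1) in {"rib":(272,294,174,188),"block":(290,302,176,200),"bush":(256,276,188,206),"sadface":(276,291,185,200)}.items():
    T=cv2.resize(a[y0:y1,x0:x1],None,fx=10,fy=10,interpolation=2);I=cv2.resize(b[y0-3:y1+3,x0-3:x1+3],None,fx=10,fy=10,interpolation=2)
    r=cv2.matchTemplate(I,T,cv2.TM_CCOEFF_NORMED);_,m,_,l=cv2.minMaxLoc(r);print(n,(np.array(l)-30)/10,round(m,3))
```

```text
px/mm x [[280.93, 177.6], [281.23, 177.58]]
rib [0.1 0. ] 0.99
block [0. 0.] 0.997
bush [0.1 0. ] 0.801
sadface [0.1 0. ] 0.985
```

Emit:
play_rows --moves '[[[1, -0.2, -0.05, -0.04, 0, 0, 0.1]]]'

```text
time: 19.6
tcp_pos: [440.3, 1.0, 35.4]
tcp_rot: [-1.561, -0.019, 3.135]
contact_force: [-15.9, 2.8, 6.8]
finger_gap: 43.0
```

Emit:
play_rows --moves '[[[1, -0.22, -0.06, -0.04, 0, 0, 0.1]]]'

```text
time: 19.7
tcp_pos: [441.5, 1.3, 35.5]
tcp_rot: [-1.559, -0.019, 3.133]
contact_force: [-17.7, 3.9, 5.7]
finger_gap: 43.0
```

Emit:
play_rows --moves '[[[1, -0.24, -0.06, -0.04, 0, 0, 0.1]]]'

```text
time: 19.8
tcp_pos: [441.6, 1.2, 35.4]
tcp_rot: [-1.556, -0.024, 3.13]
contact_force: [-29.7, 7.8, 24.3]
finger_gap: 42.9
```

Emit:
play_rows --moves '[[[1, -0.26, -0.1, -0.05, 0, -0.05, 0.15]]]'

```text
time: 19.9
tcp_pos: [441.6, 1.4, 35.7]
tcp_rot: [-1.554, -0.024, 3.133]
contact_force: [-20.5, 2.6, -0.4]
finger_gap: 42.4
```

Emit:
play_rows --moves '[[[1, -0.26, -0.1, -0.05, 0, -0.05, 0.15]]]'

```text
time: 20.0
tcp_pos: [441.6, 1.4, 35.6]
tcp_rot: [-1.551, -0.023, 3.135]
contact_force: [-20.5, 2.3, 3.3]
finger_gap: 42.9
```

Emit:
play_rows --moves '[[[1, -0.26, -0.1, -0.04, 0, -0.05, 0.15]]]'

```text
time: 20.1
tcp_pos: [441.6, 1.3, 35.6]
tcp_rot: [-1.55, -0.023, 3.137]
contact_force: [-22.5, 5.8, 6.2]
finger_gap: 42.5
```

```bash
python3 - <<'E'
from fit import *
from station import snapshot
s=snapshot("side");np.savez("side10.npz",**s)
b=cv2.cvtColor(s["pixels"],6).astype(np.float32)
for k in(5,9):
  a=cv2.cvtColor(load("side",k)["pixels"],6).astype(np.float32)
  for n,(x0,x1,y0,y1) in {"rib":(272,294,174,188),"block":(290,302,176,200),"sadface":(276,291,185,200),"rail":(240,268,180,192)}.items():
    T=cv2.resize(a[y0:y1,x0:x1],None,fx=10,fy=10,interpolation=2);I=cv2.resize(b[y0-3:y1+3,x0-3:x1+3],None,fx=10,fy=10,interpolation=2)
    r=cv2.matchTemplate(I,T,cv2.TM_CCOEFF_NORMED);_,m,_,l=cv2.minMaxLoc(r);print(k,n,(np.array(l)-30)/10,round(m,3))
E
python3 go.py 441.6 1.3 35.6 3.137
```

```text
5 rib [0.2 0. ] 0.981
5 block [0. 0.] 0.993
5 sadface [0.3 0. ] 0.973
5 rail [3.  0.1] 0.145
9 rib [0.1 0. ] 0.994
9 block [0. 0.] 0.996
9 sadface [0.1 0. ] 0.986
9 rail [ 0.5 -0.4] 0.987
t 20.15 pos [441.6   1.3  35.6] rot [-1.55  -0.023  3.137] F [-21.2   4.2   6.1] gap 42.6 j6 1.19
shift [-0.001  0.001  0.   ] turn [-0.152 -0.001  0.163]
```

Emit:
play_rows --moves '[[[1, -0.28, -0.08, -0.04, -0.12, 0, 0.15]]]'

```text
time: 20.25
tcp_pos: [441.6, 1.1, 35.3]
tcp_rot: [-1.563, -0.024, 3.133]
contact_force: [-29.2, 5.3, 21.2]
finger_gap: 42.4
```

Run:
```python
from station import snapshot,bot
for i in range(8):
    snapshot("side")
    if i%2: s=bot.state();print(s["time"],s["tcp_pos"].round(1),s["tcp_rot"].round(3),s["contact_force"].round(1))
```

```text
20.35 [441.6   1.1  35.3] [-1.564 -0.024  3.133] [-27.7   7.1  15.1]
20.45 [441.6   1.1  35.4] [-1.564 -0.024  3.133] [-25.8   5.9  13.9]
20.55 [441.6   1.1  35.4] [-1.564 -0.024  3.133] [-26.4   6.4  14.7]
20.65 [441.6   1.1  35.4] [-1.563 -0.024  3.134] [-26.5   5.9  14.4]
```

```bash
python3 -c "
from station import order,bot
print(order.finish_job());s=bot.state();print(s['time'],s['contact_force'],s['tcp_pos'])"
```

```text
the job is handed in; nothing more can be done
None
the job is handed in; nothing more can be done
```

The longer saddle sits over the spring pin and the rail is pushed home in the channel, still gripped. I handed the job in at about 20.7 s of the 67 s allowed; no verdict is reported.

- **Saddle:** I set it in the pocket by feeling for the end block, backing off 1–2 mm, lowering and releasing. The pictures showed it flat and centred between the cheeks. The rail's push then moved it a further 0.7–1 mm towards the end block.
- **Rail:** I slid it in tenon first. It stopped dead at tool x = 441.6 mm, which is the nominal home position worked out from my camera measurements, and did not move in the next four push rows at 20–29 N.
- **Last readings over 0.4 s:** they were steady, with about 26 N along the channel, about 14 N pressing down and 6 N sideways. The tool was tilted 0.024 rad, and the gap was about 42.5 mm on the 44 mm rail.

**Checks that disagreed:**
- My first stop, at tool x = 440.0 mm, looked like home but was friction from pressing down. The image comparison showed the saddle had not moved, so I eased the downward force and pushed on.
- The last image comparison suggested the rail's top rose about 1 mm while I eased that force. I then pressed it down again, but did not measure it afterwards.

**Not confirmed:** I could not read the pin's travel or the force on the saddle directly. With about 8 N of spring, I estimate roughly 10–15 N on the saddle. I used all 12 pictures and did not check the other bench items at the end, though no path went near them.

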